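# Clip a plate carrier onto the draining stand's eye

## Robot

A 6-joint arm with a two-finger parallel gripper is mounted at the origin on the work surface. World frame = base frame: x ahead of the robot, y to its left, z up, the work surface at z = 0. Lengths are in m, angles in degrees, forces in N, time in s.
With the tool pointing down it reaches from about 0.375 to 0.9 m from the base axis. Payload 3.1 kg.
Tool frame: the origin (TCP) lies on the centre line of the jaws, within the pads' length; the fingertips stand 17 mm ahead of it and the grasp point (between the pads) lies 2 mm behind it; z points along the fingers, y is the line along which they close (so a half turn about z gives the same grasp; the last joint's range is limited). The gripper opens to 87 mm and grips with 3 to 60 N. Pads are 19 mm wide; open, the fingers measure 117 mm over their backs; the gripper's body (75 mm by 190 mm) begins 51 mm behind the grasp point.
Start: joints at [64.716, 30.224, 82.088, -0, 67.689, -10.227], TCP at [0.162, 0.604, 0.208] pointing down, gripper open.
Joint ranges: [-176.69, 176.69], [-43.24, 126.21], [12.49, 139.97], [-82, 262], [0, 151.66], [-163.58, 163.58]. Speed limits (degrees/s): [159.86, 159.86, 180, 180, 180, 180].

## Interface

Orientations are given as a 3x3 rotation matrix whose columns are the frame's x, y, z axes.
In Python, from rig import bot, imaging, finder gives the robot as it stands. The module is installed in compiled form; this text tells all that it offers.
- The arm moves only by the tool play_rows, never from a script. Its argument "motion" is a list that holds one entry, the list of rows, each a list of 6 numbers: the shift along the tool's x, y, z in fractions of the full range, 1 being 80 cm, then the turn, a rotation vector about the tool's x, y, z in a scale on which 1.0 is 45 degrees. In form: [[[dx, dy, dz, wx, wy, wz], ...]]. A call has 1 to 8 rows; each row is the pose to reach, as a shift and turn from the pose commanded when the call began, along the tool's axes at that moment; what a row does not reach only later rows make up. A row lasts 1/12 s, in which the tool goes at most 41.7 mm and 7.16 degrees, less where a joint would pass 70% of its speed; a pose out of reach is approached as far as the arm can. A call with a gripper value outside its range is refused whole. "fingers" is the finger opening in m, from 0 to 0.087, set as the call begins (left out, the last holds). The fingers move at their own pace and stop on an object; the grip force is fixed at half the most. Time passes only in rows, so rows that repeat a pose let the fingers close. It gives the time, the measured TCP pose, the force, the opening and the grip force at its end, in the units of the state.
- bot.read_state(): the state, without advancing time (a new reading comes with each control period).
- imaging.capture(name): name is "scene" or "top" or "wrist"; returns a dict with "frame" (384x512x3 uint8, red, green, blue), "camera_matrix" (3x3 intrinsics, pixels), "k1" (the pictures are not rectified: a ray, as slopes to the right and down, at radius r is drawn at 1 + k1 r^2 times it, then the intrinsics apply), "R" (3x3) and "t" (3): a world point X has camera coordinates R X + t. Camera axes: x right, y down, z forward; pixel columns grow to the right and rows downward; lengths in m; the calibration is good to about 2 mm. A picture is of the moment at which its call begins. There is no depth.
- bot.hand_in(): hands the job in; it is judged then, once.
Trained networks look in the newest picture that a camera, given by its name, has taken for a name from the list of things; names that differ only in an ending like _2 or _b are one class to them, and where a whole thing is asked for, a point or a joint stands for the part that bears it (a point fixed in the world has none). Each returns a list of dicts, best first, with "confidence" (0 to 1); they miss things now and then, are a little off and sometimes report something else, mostly with a low value. They report only what shows in the picture. A call takes as long as a camera call. They do not tell look-alikes from the thing itself.
- finder.recognise(camera, name): "at" ([x, y, z] in m, in world coordinates, good to about 4 mm: the middle of the surface that is visible of it).
- finder.outline_of(camera, name): "pixels" (384x512 bool, what is visible of it).
The state is a dict: "time_s": time; "joint_positions": joint angles; "qvel": joint speeds; "tau": joint torques, N m; "position": TCP position; "tcp_rot": TCP orientation; "force": force on the tool from outside, world axes, zero at the start; "moment": the same for the moment, N m; "opening": opening from 0.0 (shut) to 1.0 (fully open); "grasp_force": force on a finger pad.
Only numpy, scipy, OpenCV 4.12 (cv2) and the standard library are available. Lean on these libraries where they do the work, as an engineer would, in place of code of your own. Each camera call takes 0.05 s, during which the arm holds its last target. There are 200 camera calls.

## Task

Pick up the plate carrier by its upright grip and clip its snap hook onto the eye of the draining stand: press the hook's sprung gate gently against the near bar of the eye until the bar is inside the hook, then lower the carrier so that it hangs from the eye with the gate snapped shut behind the bar. Let go and leave it hanging still, and leave the other things on the bench where they are.

Things in the scene. Friction and masses are not known exactly. Their poses are not given: they have to be found in the camera images.
- carrier: White plastic plate carrier (rack 112 x 70 x 52 mm with seven glass plates, 0.2 to 0.32 kg) with a steel snap hook and a grey upright grip on top. Origin: centre of the underside, straight below the hook's crown; z up. The hook lies in its x-z plane (y = 0) with the gate on the +x side and the grip on the -x side. The mass lies below the crown, not below the grip.
- grip (a point): Point in the upright grip, carrier frame (-60, 0, 125) mm. The grip is 24 (x) by 12 (y) mm, from z = 58 to 148: take it across y from above, at about z = 122.
- crown (a point): Centre of an eye bar that hangs in the hook's crown: carrier frame (0, 0, 145) mm. The hook is 8 mm round bar: spine along x = -12 (inner face -8), pointed crown, nose at x = +14 that ends at z = 135 mm.
- mouth (a point): Point on the gate's outer face, carrier frame (17, 0, 124) mm, where the eye bar should press. The gate, a 6 mm bar, closes the hook's +x side from its hinge at z = 95 up to z = 133, just below the nose. The eye bar goes in here below the nose, along the carrier's -x, with its centre between z = 118 and 129.
- gate (a joint): Gate angle, rad: 0 shut, grows as it swings inward (-x), stop at 0.95. Sprung shut: 2 N at the mouth starts it, about 8 N far open. From first touch the eye bar must go in 17 mm to clear the nose; the spine stops it hard at 25 mm. Then lowering the carrier 21 mm brings the bar into the crown and frees the gate, which snaps shut below the bar.
- stand: Draining stand fixed to the bench: grey drip base, x from -140 to 60, 150 wide, 22 mm high; steel post 16 mm thick, 252 high, at x = +40. Origin at bench height. A rod from the post's clamp towards -x ends in the eye. The hook goes on with the carrier's +x axis along the stand's +x axis, moving along +x. More than 15 N between carrier and stand spoils the job.
- clamp (a point): Centre of the clamp on the post, stand frame (40, 0, 230) mm. The rod is clamped at a different length each time: the centre of the eye's near bar is 85 to 155 mm from here towards the stand's -x. Its exact place is not measured: find it by touch.
- eye_mean (a point): Mean place of the centre of the eye's near (-x) bar, stand frame (-80, 0, 230) mm; the true bar is up to 35 mm nearer or farther along the stand's x (same y and height). The eye is a ring lying level: 8 mm steel bar, outside 52 (x) by 60 (y) mm, hole 36 by 44 mm; its near bar runs along y, straight for 34 mm.
- tub: Bystander: yellow tub with clear lid, 112 x 82 x 60 mm. Origin under its centre.
- dish: Bystander: clear round dish, 60 mm across, 20 mm high, between robot and stand. Origin under its centre.
- jar: Bystander: white jar, 96 mm across, 150 mm high. Origin under its centre.
- bottle: Bystander: amber bottle, 72 mm across, 170 mm high. Origin under its centre.
- beaker: Bystander: glass beaker, 68 mm across, 85 mm high. Origin under its centre.
- spatula: Bystander: spatula, 170 mm long, lying on the bench.
Mind the look-alikes: they are no part of the job. What is shaped like the carrier but blue is not meant.

How it is judged (in metres and radians):
On the way, in this order (a step that is already met when the one before it is completed fails the run):
1. the carrier is lifted clear of the bench (height (world z) of carrier above 0.06 m), for 0.1 s.
2. the gate is pressed open against the eye (value of joint gate above 0.3 rad and contact force between carrier and stand above 0.5 N and contact force between carrier and the fingers above 1 N), for 0.1 s.
At the end, for the whole second after the job is handed in: The carrier hangs still from the eye by the hook's crown: crown point within 6 mm of the eye bar's height, within 18 mm of its middle along y and within 48 mm of its mean place along x, over 1 N of weight on the stand, tilted less than 0.3 rad, slower than 0.05 m/s, gate shut (below 0.1 rad) (z of crown in the frame of stand between 0.224 and 0.236 m and y of crown in the frame of stand between -0.018 and 0.018 m and x of crown in the frame of stand between -0.128 and -0.032 m and value of joint gate below 0.1 rad and contact force between carrier and stand above 1 N and angle between carrier's own z axis and vertical below 0.3 rad and linear speed of carrier below 0.05 m/s); the robot touches nothing.
It fails at once if carrier and stand pressed or knocked together with more than 15 N (contact force between carrier and stand above 15 N).
It fails at once if a bystander moved more than 30 mm (distance of any of tub, dish, jar, bottle, beaker, spatula from where it was at the start of the episode above 0.03 m).
It also fails if it takes over 64 s, if anything falls off the work surface, if the arm or the gripper's body presses on something with over 40 N, if the wrist force passes 120 N, or if a joint passes its speed limit or range.

## Working session

There is one attempt and no reset: what is moved stays moved. The work goes in short steps, Python scripts to look and compute and a tool call to move; the robot and the scene stay as the last step left them, time stands still between calls to the robot, and variables do not carry over. Pictures are saved under pics/ and viewed, at most 11 in all, crops included, and the job is handed in when it is done.

Besides the shell and the picture viewer there is one more tool, called as name(argument=value, ...) on one line, values as JSON. play_rows: Moves the arm, as the interface text tells. Its arguments: {"type":"object","properties":{"motion":{"type":"array"},"fingers":{"type":"number"}},"required":["motion"]}

```bash
mkdir -p pics; python3 - <<'E'
from rig import bot, imaging, finder
import cv2
s=bot.read_state(); print(s)
for c in ["scene","top"]:
    d=imaging.capture(c); cv2.imwrite(f"pics/{c}0.png",d["frame"][:,:,::-1])
    print(c,d["camera_matrix"],d["k1"],d["R"],d["t"])
    for n in ["carrier","grip","crown","mouth","stand","clamp","dish","jar","bottle","beaker","tub","spatula"]:
        for r in finder.recognise(c,n)[:3]: print(c,n,[round(float(v),3) for v in r["at"]],round(float(r["confidence"]),2))
E
```

```text
{'time_s': 0.0, 'joint_positions': array([ 6.47172601e+01,  3.02782954e+01,  8.21564988e+01,  1.56269748e-04,
        6.76893380e+01, -1.02268637e+01]), 'qvel': array([-0.01037425, -0.01256359,  0.0859562 , -0.06112352,  0.03418701,
        0.00599868]), 'tau': array([-6.64363452e-04, -4.40042996e+01, -1.76592672e+01,  6.32340624e-02,
        5.82202524e-02, -1.55832513e-04]), 'position': array([0.16198458, 0.60285139, 0.20697824]), 'tcp_rot': array([[-9.65672511e-01,  2.59760929e-01, -9.27568321e-04],
       [ 2.59762297e-01,  9.65670604e-01, -1.95790884e-03],
       [ 3.87137240e-04, -2.13164603e-03, -9.99997653e-01]]), 'force': array([0.27945401, 0.19002639, 0.0241315 ]), 'moment': array([-0.00863388,  0.01340857,  0.00030379]), 'grasp_force': 0.0, 'opening': 0.9985605469767357}
scene [[378.30659004   0.         254.10917552]
 [  0.         378.30659004 193.50512972]
 [  0.           0.           1.        ]] -0.12960167834387468 [[-0.80164014  0.59780418 -0.00180318]
 [ 0.32852178  0.43801527 -0.83678914]
 [-0.49944622 -0.67139614 -0.54752232]] [ 0.40924672 -0.0667456   1.4738922
[... 1165 characters left out ...]
.5
top grip [0.304, -0.349, 0.045] 0.83
top grip [0.443, -0.244, 0.055] 0.78
top grip [0.687, -0.18, 0.054] 0.78
top crown [0.302, -0.35, 0.052] 0.97
top crown [0.686, -0.18, 0.047] 0.94
top crown [0.445, -0.244, 0.052] 0.85
top mouth [0.68, -0.18, 0.051] 0.73
top mouth [0.439, -0.241, 0.048] 0.66
top mouth [0.303, -0.347, 0.05] 0.61
top stand [0.646, 0.038, 0.009] 0.74
top stand [0.424, 0.029, 0.02] 0.57
top clamp [0.424, 0.03, 0.019] 0.38
top dish [0.423, 0.03, 0.02] 0.53
top jar [0.696, 0.299, 0.146] 0.74
top bottle [0.64, -0.342, 0.112] 0.63
top beaker [0.563, 0.427, 0.045] 0.67
top tub [0.442, 0.21, 0.065] 0.65
top spatula [0.317, 0.39, 0.002] 0.73
top spatula [0.441, 0.207, 0.062] 0.17
```

View pics/scene0.png

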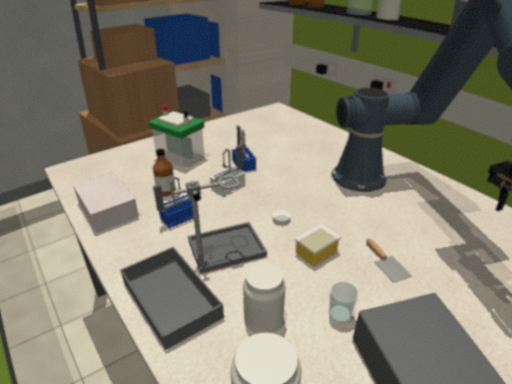

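View pics/top0.png

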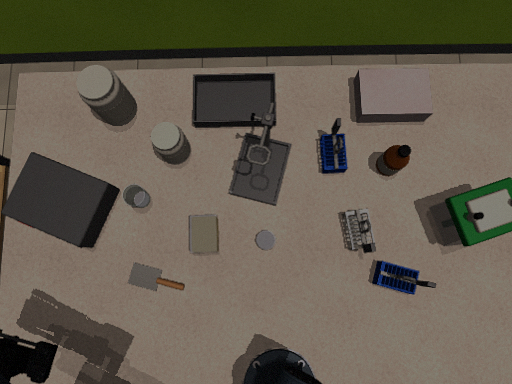

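The scene view shows the stand, with its post at about (195,190) and its eye at about (228,180), and the white carrier behind it. In the top view the white carrier is at (358,228) with its grip near (367,247). The stand base is at (262,170), the eye at (259,155) and the post top at (269,115). The two blue look-alikes are at (333,150) and (398,278).

```bash
cat > h.py <<'E'
import numpy as np, cv2
def project(d,X):
    X=np.atleast_2d(X); c=X@np.array(d["R"]).T+np.array(d["t"]); s=c[:,:2]/c[:,2:]
    s=s*(1+d["k1"]*(s**2).sum(1,keepdims=True)); K=np.array(d["camera_matrix"])
    return s*[K[0,0],K[1,1]]+K[:2,2]
def back(d,px,z):
    K=np.array(d["camera_matrix"]); R=np.array(d["R"]);t=np.array(d["t"])
    p=cv2.undistortPoints(np.array(px,float).reshape(-1,1,2),K,np.array([d["k1"],0,0,0.]),None)[:,0] 
    r=np.c_[p,np.ones(len(p))]@R; o=-R.T@t
    z=np.broadcast_to(z,len(p)); return o+r*((z-o[2])/r[:,2])[:,None]
def pose(x,y,yaw,P):
    c,s=np.cos(np.radians(yaw)),np.sin(np.radians(yaw)); P=np.atleast_2d(P)/1000.
    return np.c_[x+c*P[:,0]-s*P[:,1], y+s*P[:,0]+c*P[:,1], P[:,2]]
E
python3 - <<'E'
import cv2
from rig import imaging
d=imaging.capture("top"); f=d["frame"][:,:,::-1]
a=cv2.resize(f[95:215,220:300],None,fx=5,fy=5,interpolation=cv2.INTER_CUBIC)
b=cv2.resize(f[195:265,330:390],None,fx=6,fy=6,interpolation=cv2.INTER_CUBIC)
import numpy as np
o=np.zeros((600,760,3),np.uint8); o[:600,:400]=a; o[:420,400:760]=b
cv2.imwrite("pics/crop1.png",o)
E
```

```text
(no output)
```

View pics/crop1.png

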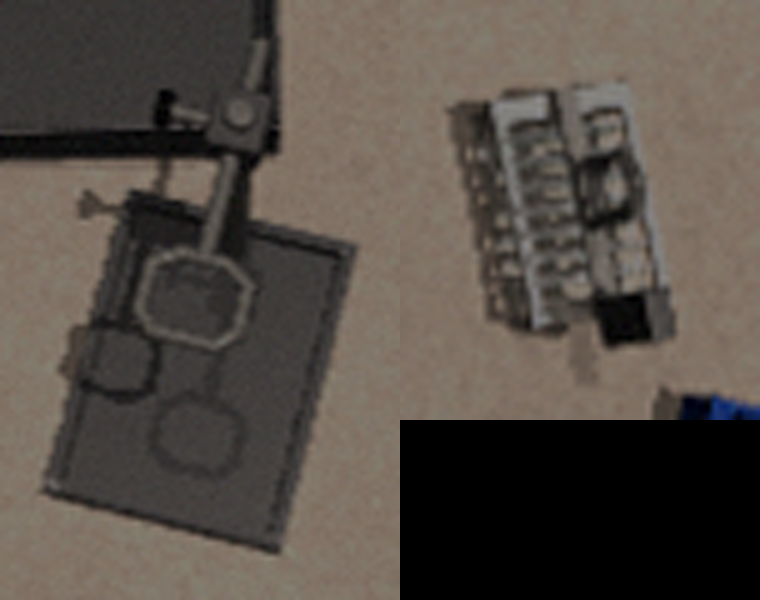

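The crop shows the stand base's four corners, the clamp top at crop (239,110) and the eye's near bar at about (185,347). It also shows the carrier's rim corners, the grip top at about (627,320) and the hook at about (607,187).

```bash
python3 - <<'E'
from rig import imaging
from h import *
from scipy.optimize import least_squares
d=imaging.capture("top")
ca=lambda p:np.array(p)/5+[220,95]; cb=lambda p:(np.array(p)-[400,0])/6+[330,195]
def fit(P,px,x0):
    r=least_squares(lambda q:(project(d,pose(*q,P))-px).ravel(),x0,loss="soft_l1",x_scale=[.01,.01,5])
    print(r.x.round(4),(r.fun.reshape(-1,2)).round(1).tolist()); return r.x
P=[[60,75,22],[60,-75,22],[-140,-75,22],[-140,75,22],[40,0,252]]
st=fit(P,ca([[130,192],[355,245],[278,550],[45,490],[239,110]]),[.7,.03,-10])
print("near bar",back(d,ca([[185,347],[205,252]]),.23), "mean",pose(*st,[-80,0,230]))
P=[[56,35,52],[56,-35,52],[-56,-35,52],[-56,35,52],[-60,0,148]]
c=fit(P,cb([[495,98],[628,85],[665,308],[540,330],[627,320]]),[.44,-.24,5])
print("grip",pose(*c,[-60,0,122]),"crown",pose(*c,[0,0,145]),(project(d,pose(*c,[[0,0,153],[-60,0,148],[-60,0,58]]))-[330,195])*6+[400,0])
from rig import bot
s=bot.read_state();print(s["time_s"])
E
```

```text
[  0.6832   0.0301 -15.62  ] [[-0.6, -0.8], [0.5, -0.0], [0.4, -0.0], [-0.3, -0.1], [-0.0, 0.7]]
near bar [[0.60384309 0.0496394  0.23      ]
 [0.65455777 0.03830236 0.23      ]] mean [[0.60611076 0.05168752 0.23      ]]
[ 0.4464 -0.2484  5.1462] [[-0.6, 0.4], [0.4, 0.0], [0.1, 0.4], [-2.7, -0.6], [3.5, -0.3]]
grip [[ 0.38667506 -0.25377862  0.122     ]] crown [[ 0.4464332  -0.24839677  0.145     ]] [[630.74814163 184.68125214]
 [648.21548056 318.12074908]
 [599.00762195 326.3275117 ]]
1.4
```

```bash
cat > go.py <<'E'
import sys, numpy as np
from rig import bot
from scipy.spatial.transform import Rotation as Ro
def rows(*targets):
    s=bot.read_state(); p=np.array(s["position"]);R=np.array(s["tcp_rot"])
    print("t",round(s["time_s"],2),"pos",p.round(4),"yaw",round(np.degrees(np.arctan2(R[1,0],R[0,0])),2),"open",round(s["opening"],3),"F",np.round(s["force"],2),"g",round(s["grasp_force"],1),"q",np.round(s["joint_positions"]))
    for x,y,z,yaw in targets:
        c,n=np.cos(np.radians(yaw)),np.sin(np.radians(yaw))
        T=np.array([[c,n,0],[n,-c,0],[0,0,-1]])
        print((R.T@(np.array([x,y,z])-p)).round(4).tolist()+Ro.from_matrix(R.T@T).as_rotvec(degrees=True).round(2).tolist())
if __name__=="__main__":
    a=[float(v) for v in sys.argv[1:]]; rows(*[a[i:i+4] for i in range(0,len(a),4)])
E
python3 go.py .3 .4 .33 165  .4 .24 .34 170 .46 .1 .34 175 .47 -.05 .34 180 .39 -.25 .29 185
```

```text
t 1.4 pos [0.1623 0.6035 0.208 ] yaw 164.94 open 1.007 F [-0.5  -0.05  0.16] g 0.0 q [ 65.  30.  82.  -0.  68. -10.]
[-0.1858, -0.1608, -0.122, 0.0, 0.0, -0.06]
[-0.3239, -0.2893, -0.132, 0.0, 0.0, -5.06]
[-0.4183, -0.4089, -0.132, 0.0, 0.0, -10.06]
[-0.4669, -0.5512, -0.132, 0.0, 0.0, -15.06]
[-0.4416, -0.7651, -0.082, 0.0, 0.0, -20.06]
```

The rows are not in the units I measure in: shifts go in shares of 80 cm and turns go in shares of 45 degrees. I convert before sending: -0.324 m / 0.8 = -0.405, -0.132 m / 0.8 = -0.165, -5 degrees / 45 = -0.1111.

play_rows(motion=[[[-0.2325,-0.2013,-0.1525,0,0,0],[-0.2325,-0.2013,-0.1525,0,0,0],[-0.2325,-0.2013,-0.1525,0,0,0],[-0.2325,-0.2013,-0.1525,0,0,0],[-0.2325,-0.2013,-0.1525,0,0,0],[-0.2325,-0.2013,-0.1525,0,0,0],[-0.2325,-0.2013,-0.1525,0,0,0],[-0.405,-0.3613,-0.165,0,0,-0.1111]]])

```text
time_s: 2.07
position: [0.3235, 0.3654, 0.335]
tcp_rot: [[-0.985, 0.172, 0.004], [0.172, 0.985, 0.005], [-0.003, 0.006, -1.0]]
force: [1.0, 0.8, 0.5]
opening: 1.001
grasp_force: 0.0
```

```bash
python3 go.py .4 .24 .34 170 .46 .1 .34 175 .47 -.05 .34 180 .39 -.25 .29 185
```

```text
t 2.07 pos [0.3235 0.3654 0.335 ] yaw 170.09 open 1.001 F [1.04 0.83 0.5 ] g 0.0 q [ 35.  11.  91.   0.  77. -45.]
[-0.097, -0.1104, -0.0053, 0.34, 0.19, 0.09]
[-0.1802, -0.238, -0.0058, 0.33, 0.21, -4.91]
[-0.2159, -0.384, -0.0066, 0.32, 0.22, -9.91]
[-0.1713, -0.5951, 0.042, 0.31, 0.24, -14.91]
```

Scaled: -0.238 m / 0.8 = -0.2975, -0.097 m / 0.8 = -0.1213, -5 degrees / 45 = -0.1111.

play_rows(motion=[[[-0.1213,-0.1375,-0.0063,0,0,0],[-0.1213,-0.1375,-0.0063,0,0,0],[-0.1213,-0.1375,-0.0063,0,0,0],[-0.1213,-0.1375,-0.0063,0,0,0],[-0.225,-0.2975,-0.0063,0,0,-0.1111],[-0.225,-0.2975,-0.0063,0,0,-0.1111],[-0.225,-0.2975,-0.0063,0,0,-0.1111],[-0.225,-0.2975,-0.0063,0,0,-0.1111]]])

```text
time_s: 2.73
position: [0.4591, 0.0955, 0.3374]
tcp_rot: [[-0.996, 0.09, 0.001], [0.09, 0.996, -0.001], [-0.001, -0.001, -1.0]]
force: [-0.8, -0.0, 1.1]
opening: 1.003
grasp_force: 0.0
```

```bash
python3 go.py .47 -.05 .34 180 .39 -.25 .29 185
```

```text
t 2.73 pos [0.4591 0.0955 0.3374] yaw 174.83 open 1.003 F [-0.77 -0.05  1.07] g 0.0 q [ -2.  10.  93.  -0.  77. -87.]
[-0.0239, -0.1439, -0.0024, -0.07, 0.08, -5.17]
[0.0378, -0.3503, 0.0478, -0.07, 0.08, -10.17]
```

Scaled: -0.35 m / 0.8 = -0.4375, -0.144 m / 0.8 = -0.18, -10 degrees / 45 = -0.2222.

play_rows(motion=[[[-0.03,-0.18,0,0,0,-0.1111],[-0.03,-0.18,0,0,0,-0.1111],[-0.03,-0.18,0,0,0,-0.1111],[0.0475,-0.4375,0.06,0,0,-0.2222],[0.0475,-0.4375,0.06,0,0,-0.2222],[0.0475,-0.4375,0.06,0,0,-0.2222],[0.0475,-0.4375,0.06,0,0,-0.2222],[0.0475,-0.4375,0.06,0,0,-0.2222]]])

```text
time_s: 3.4
position: [0.3983, -0.2199, 0.2953]
tcp_rot: [[-0.996, -0.086, 0.001], [-0.086, 0.996, -0.0], [-0.001, -0.001, -1.0]]
force: [1.9, -0.0, -0.3]
opening: 1.0
grasp_force: 0.0
```

```bash
python3 - <<'E'
from rig import imaging,bot
from h import *
import pickle
d=imaging.capture("wrist"); pickle.dump(d,open("w1.pkl","wb"))
f=d["frame"][:,:,::-1].copy()
cv2.imwrite("pics/w1.png",cv2.resize(f,(768,576),interpolation=cv2.INTER_CUBIC))
c=[.4464,-.2484,5.15]
print(project(d,pose(*c,[[0,0,153],[-60,0,148],[56,35,52],[56,-35,52],[-56,-35,52],[-56,35,52]]))*1.5)
print(bot.read_state()["position"], -np.array(d["R"]).T@d["t"])
E
```

```text
[[334.52733297 330.91118971]
 [332.33526116 241.11681773]
 [386.19972317 348.57725793]
 [307.66221872 348.81236458]
 [301.4004342  223.68138513]
 [385.90481032 223.31749991]]
[ 0.39595191 -0.22721967  0.2938448 ] [ 0.32042289 -0.22640125  0.47271313]
```

View pics/w1.png

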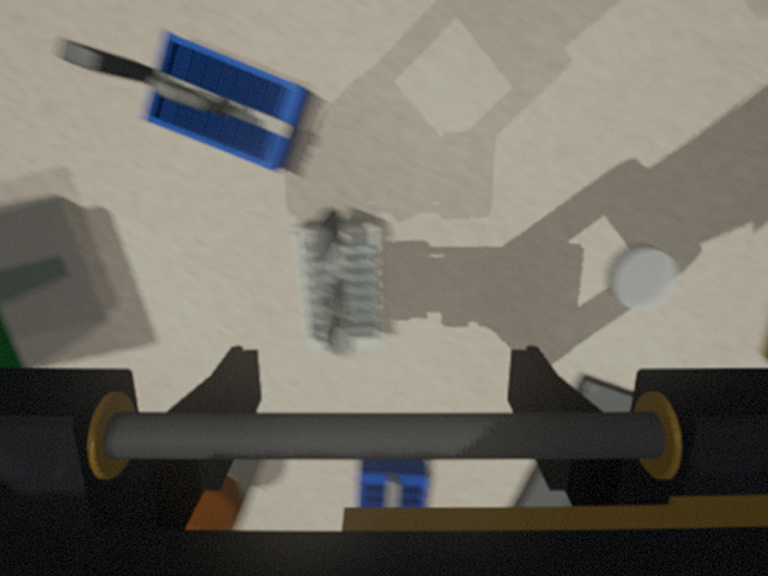

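The wrist view is motion-blurred. The white carrier is at (345,280) with its grip at about (333,225). I'll retake it once the arm is still.

```bash
python3 - <<'E'
from rig import imaging,bot
from h import *
import pickle
for i in range(5): d=imaging.capture("wrist")
pickle.dump(d,open("w1.pkl","wb"))
f=d["frame"][130:250,180:280,::-1].copy()
cv2.imwrite("pics/w2.png",cv2.resize(f,None,fx=5,fy=5,interpolation=cv2.INTER_CUBIC))
c=[.4464,-.2484,5.15]
print((project(d,pose(*c,[[0,0,153],[-60,0,148],[56,35,52],[56,-35,52],[-56,-35,52],[-56,35,52]]))-[180,130])*5)
print(bot.read_state()["position"])
E
```

```text
[[204.92267162 448.74004315]
 [196.88512144 149.02920787]
 [379.46414033 508.7875281 ]
 [117.51412745 509.97004377]
 [ 95.59014046  92.34162696]
 [377.40135894  90.74983114]]
[ 0.39944381 -0.21736057  0.29552448]
```

View pics/w2.png

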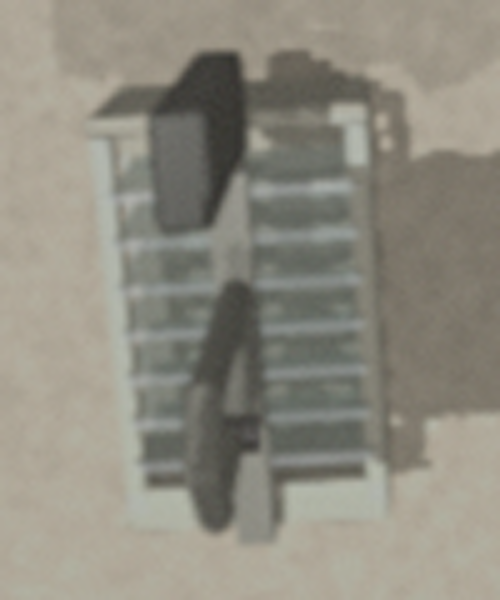

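The grip top is at crop (182,170). The rack corners are at (90,125), (367,105), (388,520) and (130,523), and the hook runs from (237,285) to (213,525).

```bash
python3 - <<'E'
from h import *
import pickle
from scipy.optimize import least_squares
d=pickle.load(open("w1.pkl","rb"))
P=[[-56,-35,52],[-56,35,52],[56,35,52],[56,-35,52],[-72,6,148],[-72,-6,148],[-48,-6,148],[-48,6,148]]
px=np.array([[90,125],[369,103],[388,518],[130,524],[208,110],[150,113],[160,230],[211,224]])/5+[180,130]
for s in (slice(None),slice(0,4),slice(4,8)):
    r=least_squares(lambda q:(project(d,pose(*q,P[s]))-px[s]).ravel(),[.446,-.248,5],x_scale=[.01,.01,5])
    q=r.x; print(q.round(4),(r.fun.reshape(-1,2)*5).round(0).tolist()); print("grip",pose(*q,[-60,0,124])[0].round(4))
E
python3 go.py .3855 -.252 .26 182
```

```text
[ 0.4506 -0.248   7.8624] [[-3.0, -9.0], [-2.0, -2.0], [1.0, -1.0], [-1.0, 6.0], [1.0, -2.0], [-3.0, -2.0], [-2.0, 3.0], [8.0, 6.0]]
grip [ 0.3912 -0.2562  0.124 ]
[ 0.451  -0.2476  7.6798] [[-1.0, -8.0], [-0.0, 0.0], [2.0, 1.0], [-1.0, 7.0]]
grip [ 0.3915 -0.2556  0.124 ]
[ 0.4506 -0.2493  6.7822] [[1.0, -2.0], [-3.0, -3.0], [-4.0, 1.0], [6.0, 5.0]]
grip [ 0.391  -0.2564  0.124 ]
t 3.7 pos [ 0.3994 -0.2174  0.2955] yaw -175.02 open 1.002 F [-0.02  0.69 -0.12] g 0.0 q [ -43.   11.   99.    0.   71. -138.]
[0.0169, -0.0333, 0.0355, 0.03, 0.02, 2.98]
```

```bash
python3 go.py .391 -.256 .2 187.5 .391 -.256 .12 187.5
```

```text
t 3.7 pos [ 0.3994 -0.2174  0.2955] yaw -175.02 open 1.002 F [-0.02  0.69 -0.12] g 0.0 q [ -43.   11.   99.    0.   71. -138.]
[0.0118, -0.0378, 0.0955, 0.03, 0.02, -2.52]
[0.0118, -0.0378, 0.1755, 0.03, 0.02, -2.52]
```

Scaled: 0.1755 m / 0.8 = 0.2194, 0.05 m / 0.8 = 0.0625, -2.5 degrees / 45 = -0.0556.

play_rows(motion=[[[0.015,-0.0475,0.0625,0,0,-0.0556],[0.015,-0.0475,0.1125,0,0,-0.0556],[0.015,-0.0475,0.125,0,0,-0.0556],[0.015,-0.0475,0.1438,0,0,-0.0556],[0.015,-0.0475,0.1688,0,0,-0.0556],[0.015,-0.0475,0.1938,0,0,-0.0556],[0.015,-0.0475,0.2194,0,0,-0.0556],[0.015,-0.0475,0.2194,0,0,-0.0556]]], fingers=0.06)

```text
time_s: 4.37
position: [0.3899, -0.2538, 0.1174]
tcp_rot: [[-0.991, -0.133, -0.004], [-0.133, 0.991, 0.005], [0.004, 0.005, -1.0]]
force: [-0.4, 0.3, -0.2]
opening: 0.69
grasp_force: 0.0
```

```bash
python3 go.py .391 -.256 .12 187.5
```

```text
t 4.37 pos [ 0.3899 -0.2538  0.1174] yaw -172.37 open 0.69 F [-0.38  0.28 -0.25] g 0.0 q [ -47.   27.  109.    0.   44. -145.]
[-0.0008, -0.0023, -0.0026, 0.31, -0.2, 0.12]
```

play_rows(motion=[[[0,0,0,0,0,0],[0,0,0,0,0,0],[0,0,0,0,0,0],[0,0,0,0,0,0],[0,0,0,0,0,0],[0,0,0,0,0,0],[0,0,0,0,0,0],[0,0,0,0,0,0]]], fingers=0)

```text
time_s: 5.03
position: [0.3906, -0.2573, 0.12]
tcp_rot: [[-0.992, -0.129, 0.0], [-0.129, 0.992, -0.0], [-0.0, -0.0, -1.0]]
force: [-1.1, 0.2, 0.1]
opening: 0.166
grasp_force: 0.0
```

```bash
python3 go.py .391 -.256 .2 187.5
```

```text
t 5.03 pos [ 0.3906 -0.2573  0.12  ] yaw -172.57 open 0.166 F [-1.13  0.22  0.06] g 0.0 q [ -47.   27.  109.    0.   44. -145.]
[-0.0006, 0.0012, -0.08, -0.02, 0.01, -0.07]
```

play_rows(motion=[[[0,0,0,0,0,0],[0,0,0,0,0,0],[0,0,0,0,0,0],[0,0,0,0,0,0],[0,0,0,0,0,0]]], fingers=0)

```text
time_s: 5.45
position: [0.3905, -0.2573, 0.1199]
tcp_rot: [[-0.992, -0.13, -0.0], [-0.13, 0.992, -0.0], [0.0, -0.0, -1.0]]
force: [-0.9, 0.0, 2.6]
opening: 0.137
grasp_force: 30.0
```

Scaled: -0.1 m / 0.8 = -0.125, -0.09 m / 0.8 = -0.1125.

play_rows(motion=[[[0,0,-0.0063,0,0,0],[0,0,-0.0188,0,0,0],[0,0,-0.0375,0,0,0],[0,0,-0.0625,0,0,0],[0,0,-0.0875,0,0,0],[0,0,-0.1125,0,0,0],[0,0,-0.125,0,0,0],[0,0,-0.125,0,0,0]]])

```text
time_s: 6.12
position: [0.3915, -0.2579, 0.2218]
tcp_rot: [[-0.992, -0.13, 0.003], [-0.13, 0.992, -0.003], [-0.003, -0.004, -1.0]]
force: [0.4, -0.0, -1.8]
opening: 0.137
grasp_force: 30.0
```

```bash
python3 go.py .43 -.05 .24 175 .465 .09 .232 164.4; python3 - <<'E'
from rig import imaging,bot
from h import *
d=imaging.capture("wrist")
f=d["frame"][:,:,::-1].copy()
cv2.imwrite("pics/w3.png",cv2.resize(f[100:330,100:360],None,fx=2.5,fy=2.5,interpolation=cv2.INTER_CUBIC))
E
```

```text
t 6.12 pos [ 0.3915 -0.2579  0.2218] yaw -172.55 open 0.137 F [ 0.41 -0.01 -1.83] g 30.0 q [ -47.   17.  103.    0.   60. -145.]
[-0.0652, 0.2011, -0.0187, -0.19, 0.17, 12.45]
[-0.1181, 0.3354, -0.0111, -0.17, 0.19, 23.05]
```

View pics/w3.png

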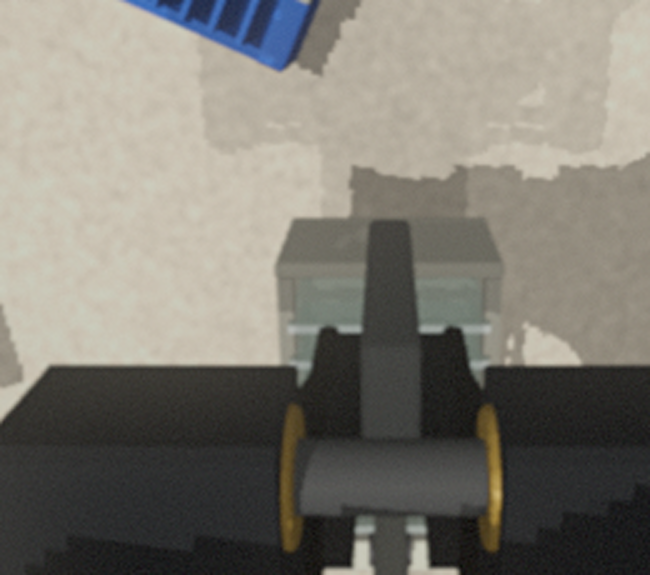

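The carrier is held squarely. Its rear bottom edge shows at crop row 218 and its rear rim at row 268, and both are level.

Scaled: 0.3 m / 0.8 = 0.375, 0.275 m / 0.8 = 0.3438, 22 degrees / 45 = 0.4889.

play_rows(motion=[[[-0.025,0.05,-0.0063,0,0,0.0444],[-0.0438,0.1,-0.0125,0,0,0.1111],[-0.0625,0.15,-0.0188,0,0,0.1667],[-0.075,0.2,-0.0225,0,0,0.2222],[-0.0813,0.25,-0.0225,0,0,0.2778],[-0.1,0.3,-0.0225,0,0,0.3556],[-0.1213,0.3438,-0.0225,0,0,0.4444],[-0.1313,0.375,-0.0225,0,0,0.4889]]])

```text
time_s: 6.83
position: [0.4553, 0.0575, 0.2365]
tcp_rot: [[-0.967, 0.253, -0.002], [0.253, 0.967, 0.002], [0.002, 0.002, -1.0]]
force: [0.4, -1.0, -2.2]
opening: 0.137
grasp_force: 30.0
```

```bash
python3 go.py .47 .09 .232 164.4; python3 - <<'E'
from rig import imaging,bot
from h import *
from scipy.optimize import least_squares
from scipy.spatial.transform import Rotation as Ro
for i in range(4): d=imaging.capture("wrist")
s=bot.read_state(); print(s["position"],s["force"])
R,p=np.array(s["tcp_rot"]),np.array(s["position"])
# corner px relative to gripper (camera is hand-fixed)
px=np.array([[296,218],[490,218],[277,268],[502,268]])/2.5+[100,100]
P=np.array([[-56,-35,0],[-56,35,0],[-56,-35,52],[-56,35,52]])/1000.
def w(q,P): # q: pitch deg, x, z of grip point in tool
    C=Ro.from_euler('y',q[0],degrees=True).as_matrix()
    v=(np.atleast_2d(P)-[-.06,0,.12])@C.T+[q[1],q[3],q[2]]
    return (v*[-1,1,-1])@R.T+p   # tool x = -carrier x, y same, z flipped
r=least_squares(lambda q:np.r_[(project(d,w(q,P))-px).ravel(),(q-0)[1]/.002,q[2]/.003],[0,0,0,0],x_scale=[3,.003,.003,.003])
print(r.x,r.fun); print("mouth",w(r.x,[.017,0,.124]),"crown",w(r.x,[0,0,.145]))
cv2.imwrite("pics/w4.png",cv2.resize(d["frame"][:,:,::-1],(768,576)))
d=imaging.capture("scene"); a=project(d,w(r.x,[[.017,0,.124]]))[0].astype(int); print(a)
f=d["frame"][130:290,150:300,::-1]
cv2.imwrite("pics/s4.png",cv2.resize(f,None,fx=3.7,fy=3.7,interpolation=cv2.INTER_CUBIC))
print(((project(d,w(r.x,np.array([[17,0,124],[0,0,145],[-60,0,58],[56,35,52],[56,-35,52],[56,-35,0],[56,35,0],[-56,35,0]])/1000))-[150,130])*3.7).round())
E
```

```text
t 6.83 pos [0.4553 0.0575 0.2365] yaw 165.34 open 0.137 F [ 0.44 -1.01 -2.25] g 30.0 q [ -7.  15. 103.   0.  62. -82.]
[-0.006, 0.0352, 0.0046, 0.09, -0.13, 0.94]
[0.45442506 0.05484065 0.23640207] [ 0.90993555 -1.0501896  -2.45170694]
[ 8.99750811e-01  2.07783313e-03 -4.20303013e-04  2.37896588e-03] [-0.58859841  0.24172272 -1.1176084   0.37602208 -0.17290653 -0.51885219
  1.60749213 -0.36863669  1.03891656 -0.140101  ]
mouth [[0.53167617 0.0374918  0.2384756 ]] crown [[0.51561159 0.04162954 0.25980184]]
[255 166]
[[392. 135.]
 [412. 106.]
 [483. 188.]
 [363. 250.]
 [331. 204.]
 [334. 258.]
 [365. 305.]
 [496. 272.]]
```

View pics/s4.png

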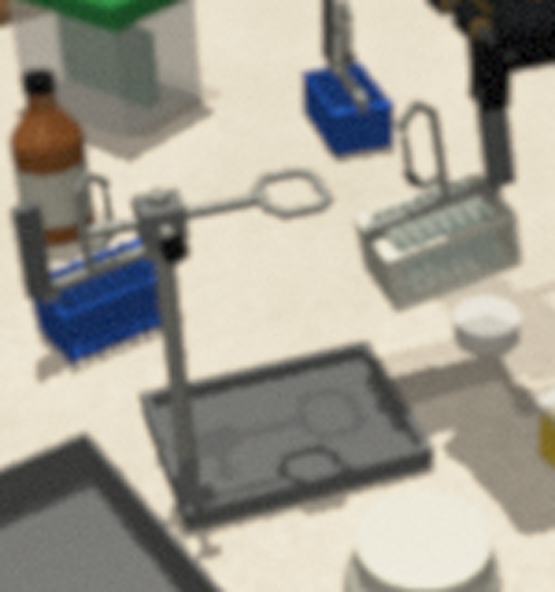

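The scene crop shows the eye at (290,192). The hook is at (423,105)-(440,190), and the rack is to the right of where I predicted it, so the carrier may be pitched in the grip. I'll measure that more closely.

```bash
python3 - <<'E'
from rig import imaging,bot
from h import *
import pickle
d=imaging.capture("scene"); t=imaging.capture("top"); w=imaging.capture("wrist"); pickle.dump((d,t,w,bot.read_state()),open("v5.pkl","wb"))
o=np.zeros((600,800,3),np.uint8)
o[:420,:480]=cv2.resize(d["frame"][150:220,217:297,::-1],None,fx=6,fy=6,interpolation=cv2.INTER_CUBIC)
o[:600,480:800]=cv2.resize(t["frame"][130:250,225:289,::-1],None,fx=5,fy=5,interpolation=cv2.INTER_CUBIC)
o[420:,:480]=cv2.resize(w["frame"][180:255,180:380,::-1],None,fx=2.4,fy=2.4,interpolation=cv2.INTER_CUBIC)
cv2.imwrite("pics/v5.png",o)
E
```

```text
(no output)
```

View pics/v5.png

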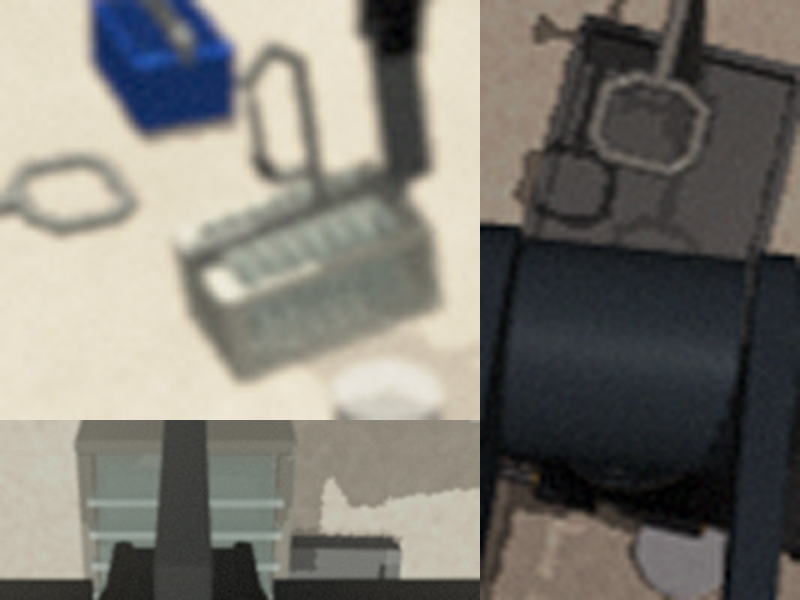

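```bash
cat > fit5.py <<'E'
from h import *
import pickle
from scipy.optimize import least_squares
from scipy.spatial.transform import Rotation as Ro
d,t,wr,s=pickle.load(open("v5.pkl","rb"))
R,p=np.array(s["tcp_rot"]),np.array(s["position"])
def w(q,P):
    C=Ro.from_euler('yzx',[q[0],q[4],q[5]],degrees=True).as_matrix()
    v=(np.atleast_2d(P)/1000.-[-.06,0,.12])@C.T+[q[1],q[3],q[2]]
    return (v*[-1,1,-1])@R.T+p
PS=[[56,35,0],[56,35,52],[56,-35,52],[56,-35,0],[-56,35,0],[0,0,155]]
ps=np.array([[238,380],[228,302],[177,235],[192,305],[440,300],[280,48]])/6+[217,150]
PW=[[-56,-35,52],[-56,35,52]]; pw=np.array([[77,452],[297,452]])-[0,420]; pw=pw/2.4+[180,180]
def f(q,n=0): return np.r_[(project(d,w(q,PS))-ps).ravel(),(project(wr,w(q,PW))-pw).ravel(),q[1]/.003,q[2]/.003,q[3]/.003,q[4]/2,q[5]/1]
if __name__=="__main__":
    r=least_squares(f,np.zeros(6),x_scale=[3,.003,.003,.003,1,1],loss="soft_l1")
    print(r.x.round(4)); print(f(r.x).round(1))
    np.save("q5.npy",r.x)
    for n,P in dict(mouth=[17,0,124],crown=[0,0,145],hinge=[17,0,95],origin=[0,0,0]).items(): print(n,w(r.x,P)[0].round(4))
    print("rear bottom rows in wrist",project(wr,w(r.x,[[-56,-35,0],[-56,35,0]])))
    # eye from scene/top
    es=np.array([[100,160],[135,200],[112,222],[70,230]])/6+[217,150]
    print("eye scene",back(d,es,.23).round(4).tolist())
    et=(np.array([[603,147],[672,168],[706,140],[597,100],[640,160]])-[480,0])/5+[225,130]
    print("eye top",back(t,et,.23).round(4).tolist())
E
python3 fit5.py; python3 - <<'E'
import pickle,numpy as np,cv2
wr=pickle.load(open("v5.pkl","rb"))[2]["frame"]
a=cv2.imread("pics/w4.png"); a=cv2.resize(a,(512,384))
for n,f in (("w4",a),("v5",wr)):
    g=np.abs(np.diff(f[150:230,[x for x in range(216,230)]].mean((1,2)))); i=np.argsort(g)[::-1][:6]; print(n,i+150,g[i].round(0))
E
```

```text
[1.10886e+01 1.40000e-03 3.70000e-03 2.50000e-03 9.35700e-01 2.42500e-01]
[-0.6  1.  -2.2  0.2 -2.9 -0.8 -2.   1.1 -0.2 -0.2 -4.3 -0.4 -1.1 -0.3
  2.1 -1.6  0.5  1.2  0.8  0.5  0.2]
mouth [0.5315 0.0369 0.23  ]
crown [0.5192 0.0398 0.2539]
hinge [0.5261 0.0384 0.2016]
origin [0.4921 0.047  0.1116]
rear bottom rows in wrist [[217.98490954 165.57231266]
 [298.08099217 164.39866256]]
eye scene [[0.6046, 0.0343, 0.23], [0.6116, 0.072, 0.23], [0.6299, 0.0809, 0.23], [0.648, 0.0754, 0.23]]
eye top [[0.6176, 0.0686, 0.23], [0.6056, 0.0331, 0.23], [0.6202, 0.0152, 0.23], [0.6428, 0.0713, 0.23], [0.6102, 0.0495, 0.23]]
w4 [164 215 212 163 226 165] [28. 17. 16. 15. 14. 14.]
v5 [164 165 226 215 212 225] [41. 21. 20. 19. 17. 13.]
```

```bash
python3 go.py .504 .0797 .2245 164; python3 -c "
from rig import bot; print(bot.read_state()['tcp_rot'])"
```

```text
t 7.23 pos [0.4553 0.0529 0.2373] yaw 165.34 open 0.13 F [-1.32 -0.9  -2.59] g 30.0 q [ -7.  15. 103.  -0.  62. -83.]
[-0.0403, 0.0383, 0.0127, -0.02, -0.08, 1.34]
[[-9.67443357e-01  2.53083901e-01 -1.37458601e-03]
 [ 2.53084175e-01  9.67444262e-01 -2.67020818e-05]
 [ 1.32307748e-03 -3.73718718e-04 -9.99999055e-01]]
```

Scaled: -0.04 m / 0.8 = -0.05, -0.018 m / 0.8 = -0.0225, -11 degrees / 45 = -0.2444.

play_rows(motion=[[[-0.005,0.005,0,0,-0.0222,0],[-0.0125,0.0125,0,0,-0.0667,0.0067],[-0.0225,0.0225,0.005,0,-0.1111,0.0133],[-0.0325,0.0325,0.01,0,-0.1556,0.02],[-0.0413,0.04,0.0138,0,-0.2,0.0267],[-0.0475,0.045,0.0156,0,-0.2333,0.0289],[-0.05,0.0475,0.0159,0,-0.2444,0.0289],[-0.05,0.0475,0.0159,0,-0.2444,0.0289]]])

```text
time_s: 7.9
position: [0.5039, 0.0806, 0.2249]
tcp_rot: [[-0.944, 0.274, 0.184], [0.269, 0.962, -0.05], [-0.19, 0.002, -0.982]]
force: [-0.2, -0.3, -2.8]
opening: 0.133
grasp_force: 30.0
```

```bash
python3 - <<'E'
from rig import imaging,bot
from h import *
import pickle
for i in range(4): t=imaging.capture("wrist")
d=imaging.capture("scene"); t2=imaging.capture("top"); s=bot.read_state(); pickle.dump((d,t2,t,s),open("v6.pkl","wb"))
print(s["time_s"],s["position"],s["force"],s["tcp_rot"])
f=t["frame"]
g=np.abs(np.diff(f[150:230,216:230].mean((1,2)))); i=np.argsort(g)[::-1][:6]; print(i+150,g[i].round(0))
o=np.zeros((600,800,3),np.uint8)
o[:420,:480]=cv2.resize(d["frame"][150:220,212:292,::-1],None,fx=6,fy=6,interpolation=cv2.INTER_CUBIC)
o[:600,480:800]=cv2.resize(t2["frame"][130:250,225:289,::-1],None,fx=5,fy=5,interpolation=cv2.INTER_CUBIC)
o[420:,:480]=cv2.resize(f[150:225,180:380,::-1],None,fx=2.4,fy=2.4,interpolation=cv2.INTER_CUBIC)
cv2.imwrite("pics/v6.png",o)
E
```

```text
8.2 [0.50417872 0.08029972 0.22529326] [-0.30895008  0.12599826 -2.76955621] [[-0.94400744  0.2737153   0.18420067]
 [ 0.26908789  0.96180822 -0.05016623]
 [-0.19089698  0.00220887 -0.98160759]]
[163 164 225 187 211 212] [36. 21. 20. 20. 19. 19.]
```

View pics/v6.png

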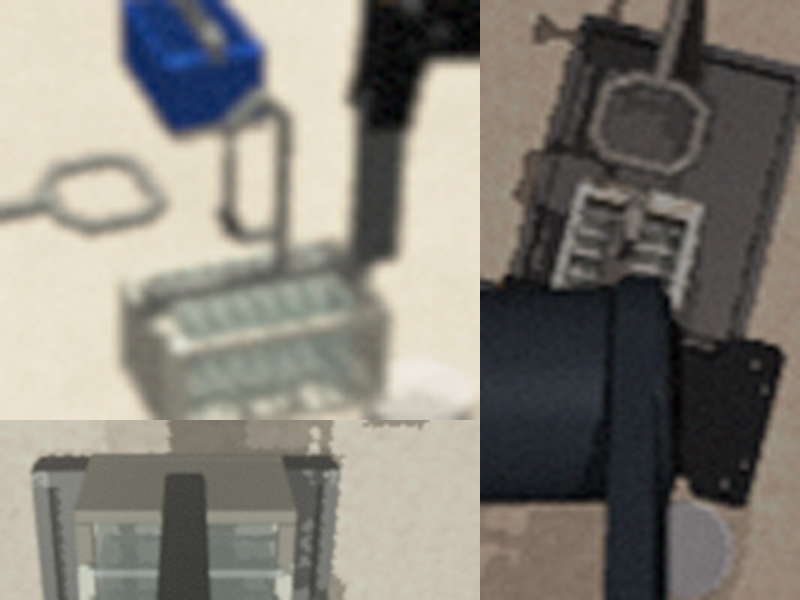

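Hook is now vertical and facing the eye: in the scene crop the gate is at about (232,175) and the near bar at (150,185). I'll advance slowly along the stand's x.

Scaled: -0.0196 m / 0.8 = -0.0245, -0.0186 m / 0.8 = -0.0233.

play_rows(motion=[[[-0.005,0,0.001,0,0,0],[-0.01,0,0.0019,0,0,0],[-0.0148,0,0.0029,0,0,0],[-0.0184,0,0.0036,0,0,0],[-0.0209,0,0.004,0,0,0],[-0.0233,0,0.0045,0,0,0],[-0.0245,0,0.0048,0,0,0],[-0.0245,0,0.0048,0,0,0]]])

```text
time_s: 8.87
position: [0.5235, 0.0751, 0.2251]
tcp_rot: [[-0.944, 0.273, 0.184], [0.269, 0.962, -0.05], [-0.191, 0.002, -0.982]]
force: [0.0, -0.5, -3.3]
opening: 0.131
grasp_force: 30.0
```

```bash
cat > st.py <<'E'
from rig import bot,imaging
import numpy as np
F=[];M=[];p=[]
for i in range(3):
    imaging.capture("wrist"); s=bot.read_state(); F.append(s["force"]);M.append(s["moment"]); p.append(s["position"])
u=np.array([.963,-.269,0]); F=np.mean(F,0)
print("t",s["time_s"],"p",np.mean(p,0).round(4),"adv",round(float((np.mean(p,0)-[.5042,.0803,0])@u)*1000,1),"F",F.round(2),"Fu",round(float(F@u),2),"M",np.mean(M,0).round(3),s["opening"],s["tcp_rot"][2].round(3))
E
python3 st.py
```

```text
t 9.0167 p [0.5231 0.0752 0.2251] adv 19.6 F [-0.23 -0.23 -3.09] Fu -0.16 M [0.087 0.4   0.024] 0.13669334157538732 [-0.19   0.002 -0.982]
```

play_rows(motion=[[[-0.0013,0,0.0003,0,0,0],[-0.0025,0,0.0005,0,0,0],[-0.0038,0,0.0008,0,0,0],[-0.005,0,0.001,0,0,0],[-0.0063,0,0.0013,0,0,0],[-0.0075,0,0.0015,0,0,0],[-0.0088,0,0.0018,0,0,0],[-0.01,0,0.0019,0,0,0]]])

```text
time_s: 9.68
position: [0.5312, 0.0729, 0.2252]
tcp_rot: [[-0.944, 0.273, 0.184], [0.269, 0.962, -0.05], [-0.191, 0.002, -0.982]]
force: [-0.5, -0.0, -3.1]
opening: 0.131
grasp_force: 30.0
```

```bash
python3 st.py
```

```text
t 9.8333 p [0.5314 0.0729 0.2252] adv 28.1 F [ 0.16 -0.45 -2.97] Fu 0.27 M [0.091 0.361 0.004] 0.13142085961902544 [-0.191  0.002 -0.982]
```

Scaled: -0.008 m / 0.8 = -0.01, -0.004 m / 0.8 = -0.005.

play_rows(motion=[[[-0.0013,0,0.0003,0,0,0],[-0.0025,0,0.0005,0,0,0],[-0.0038,0,0.0008,0,0,0],[-0.005,0,0.001,0,0,0],[-0.0063,0,0.0013,0,0,0],[-0.0075,0,0.0015,0,0,0],[-0.0088,0,0.0018,0,0,0],[-0.01,0,0.0019,0,0,0]]])

```text
time_s: 10.5
position: [0.5381, 0.0709, 0.2249]
tcp_rot: [[-0.945, 0.273, 0.182], [0.269, 0.962, -0.05], [-0.189, 0.002, -0.982]]
force: [-2.4, 0.3, -1.8]
opening: 0.132
grasp_force: 30.0
```

```bash
python3 st.py
```

```text
t 10.65 p [0.5384 0.0708 0.2249] adv 35.5 F [-2.7   0.26 -2.58] Fu -2.67 M [ 0.178  0.806 -0.016] 0.13097672645931577 [-0.189  0.002 -0.982]
```

Scaled: -0.004 m / 0.8 = -0.005, -0.002 m / 0.8 = -0.0025.

play_rows(motion=[[[-0.0013,0,0.0003,0,0,0],[-0.0025,0,0.0005,0,0,0],[-0.0038,0,0.0008,0,0,0],[-0.005,0,0.001,0,0,0],[-0.005,0,0.001,0,0,0]]])

```text
time_s: 11.07
position: [0.5428, 0.0696, 0.2251]
tcp_rot: [[-0.944, 0.273, 0.184], [0.269, 0.962, -0.05], [-0.19, 0.002, -0.982]]
force: [-3.5, 1.1, -2.7]
opening: 0.132
grasp_force: 30.0
```

```bash
python3 st.py
```

```text
t 11.2167 p [0.5427 0.0697 0.2251] adv 39.9 F [-3.57  0.14 -2.83] Fu -3.48 M [0.251 0.951 0.005] 0.1333527996412383 [-0.19   0.002 -0.982]
```

Scaled: -0.008 m / 0.8 = -0.01, -0.007 m / 0.8 = -0.0088.

play_rows(motion=[[[-0.0019,0,0.0004,0,0,0],[-0.0038,0,0.0008,0,0,0],[-0.0056,0,0.0011,0,0,0],[-0.0075,0,0.0015,0,0,0],[-0.0088,0,0.0018,0,0,0],[-0.01,0,0.0019,0,0,0],[-0.01,0,0.0019,0,0,0]]])

```text
time_s: 11.8
position: [0.5506, 0.0674, 0.2251]
tcp_rot: [[-0.944, 0.273, 0.184], [0.269, 0.962, -0.05], [-0.19, 0.002, -0.982]]
force: [-5.2, 2.1, -3.4]
opening: 0.135
grasp_force: 30.0
```

```bash
python3 st.py
```

```text
t 11.95 p [0.5505 0.0674 0.225 ] adv 48.1 F [-3.64  0.97 -4.01] Fu -3.77 M [ 0.325  1.153 -0.004] 0.13530113230335955 [-0.19   0.002 -0.982]
```

Scaled: -0.004 m / 0.8 = -0.005, -0.002 m / 0.8 = -0.0025.

play_rows(motion=[[[-0.0013,0,0.0003,0,0,0],[-0.0025,0,0.0005,0,0,0],[-0.0038,0,0.0008,0,0,0],[-0.005,0,0.001,0,0,0],[-0.005,0,0.001,0,0,0]]])

```text
time_s: 12.37
position: [0.5549, 0.0662, 0.2252]
tcp_rot: [[-0.944, 0.273, 0.184], [0.269, 0.962, -0.05], [-0.191, 0.002, -0.982]]
force: [-3.7, 1.2, -3.2]
opening: 0.135
grasp_force: 30.0
```

```bash
python3 st.py; python3 - <<'E'
from rig import imaging,bot
from h import *
d=imaging.capture("scene"); t=imaging.capture("top")
o=np.zeros((600,800,3),np.uint8)
o[:600,:480]=cv2.resize(d["frame"][150:225,205:265,::-1],None,fx=8,fy=8,interpolation=cv2.INTER_CUBIC)
o[:600,480:800]=cv2.resize(t["frame"][130:250,225:289,::-1],None,fx=5,fy=5,interpolation=cv2.INTER_CUBIC)
cv2.imwrite("pics/v7.png",o)
E
```

```text
t 12.5167 p [0.5549 0.0663 0.2253] adv 52.6 F [-3.55  1.12 -3.43] Fu -3.72 M [ 0.294  1.113 -0.022] 0.13206672563301383 [-0.191  0.002 -0.982]
```

View pics/v7.png

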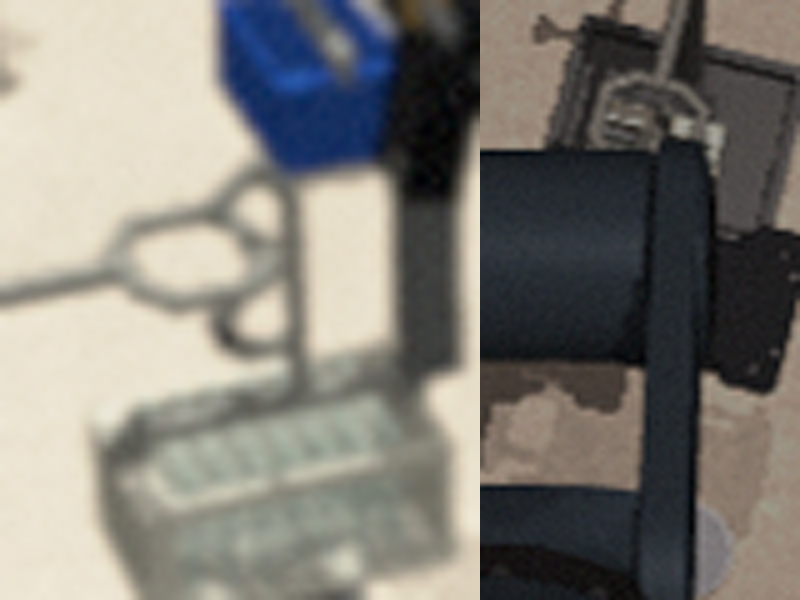

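The picture shows the near bar at crop (270,255), inside the hook beside the spine at x≈297. The gate is pushed in and the crown at (260,165) is above the bar. I'll lower now.

Scaled: 0.0145 m / 0.8 = 0.0181, 0.0023 m / 0.8 = 0.0029.

play_rows(motion=[[[0.0005,0,0.0025,0,0,0],[0.001,0,0.005,0,0,0],[0.0015,0,0.0075,0,0,0],[0.0019,0,0.01,0,0,0],[0.0024,0,0.0125,0,0,0],[0.0029,0,0.015,0,0,0],[0.0034,0,0.0175,0,0,0],[0.0035,0,0.0181,0,0,0]]])

```text
time_s: 13.28
position: [0.5552, 0.0662, 0.2104]
tcp_rot: [[-0.944, 0.273, 0.185], [0.268, 0.962, -0.05], [-0.192, 0.002, -0.981]]
force: [-0.0, -0.1, -2.3]
opening: 0.131
grasp_force: 30.0
```

```bash
python3 st.py
```

```text
t 13.4333 p [0.5552 0.0662 0.2106] adv 52.9 F [-0.05 -0.18 -2.71] Fu 0.0 M [ 0.091  0.302 -0.009] 0.13584171405949713 [-0.192  0.002 -0.981]
```

Scaled: 0.004 m / 0.8 = 0.005, 0.002 m / 0.8 = 0.0025.

play_rows(motion=[[[0.0003,0,0.0013,0,0,0],[0.0005,0,0.0025,0,0,0],[0.0008,0,0.0038,0,0,0],[0.001,0,0.005,0,0,0],[0.001,0,0.005,0,0,0]]])

```text
time_s: 13.85
position: [0.5565, 0.0661, 0.2077]
tcp_rot: [[-0.943, 0.273, 0.189], [0.268, 0.962, -0.051], [-0.195, 0.003, -0.981]]
force: [1.4, -0.1, 2.8]
opening: 0.136
grasp_force: 30.0
```

```bash
python3 st.py
```

```text
t 14.0 p [0.5565 0.0661 0.2077] adv 54.2 F [ 2.14 -0.65  3.45] Fu 2.24 M [-0.182 -0.55   0.013] 0.13485627253898338 [-0.195  0.003 -0.981]
```

Scaled: -0.0007 m / 0.8 = -0.0009, -0.0006 m / 0.8 = -0.0008.

play_rows(motion=[[[-0.0005,0,-0.0005,0,0,0],[-0.0009,0,-0.0008,0,0,0],[-0.0009,0,-0.0008,0,0,0],[-0.0009,0,-0.0008,0,0,0]]])

```text
time_s: 14.33
position: [0.5563, 0.0661, 0.2077]
tcp_rot: [[-0.944, 0.273, 0.187], [0.268, 0.962, -0.05], [-0.193, 0.003, -0.981]]
force: [4.5, 0.0, 2.8]
opening: 0.134
grasp_force: 30.0
```

```bash
python3 st.py
```

```text
t 14.4833 p [0.5563 0.0661 0.2077] adv 54.0 F [ 4.04 -0.8   3.41] Fu 4.1 M [-0.209 -0.974  0.061] 0.13621249797108934 [-0.193  0.003 -0.981]
```

Scaled: -0.001 m / 0.8 = -0.0013, -0.0002 m / 0.8 = -0.0003.

play_rows(motion=[[[-0.0001,0,-0.0006,0,0,0],[-0.0003,0,-0.0013,0,0,0],[-0.0003,0,-0.0013,0,0,0]]])

```text
time_s: 14.73
position: [0.5562, 0.066, 0.2083]
tcp_rot: [[-0.944, 0.273, 0.186], [0.268, 0.962, -0.05], [-0.193, 0.003, -0.981]]
force: [6.4, -0.9, 1.1]
opening: 0.134
grasp_force: 30.0
```

```bash
python3 st.py
```

```text
t 14.8833 p [0.5562 0.0661 0.2082] adv 53.9 F [ 5.51 -1.08  1.66] Fu 5.59 M [-0.162 -1.035  0.063] 0.13647599636550237 [-0.193  0.003 -0.981]
```

Scaled: -0.0015 m / 0.8 = -0.0019, -0.0012 m / 0.8 = -0.0015.

play_rows(motion=[[[-0.0008,0,0.0001,0,0,0],[-0.0015,0,0.0003,0,0,0],[-0.0019,0,0.0004,0,0,0],[-0.0019,0,0.0004,0,0,0]]])

```text
time_s: 15.22
position: [0.5562, 0.0659, 0.2079]
tcp_rot: [[-0.944, 0.273, 0.183], [0.269, 0.962, -0.05], [-0.19, 0.002, -0.982]]
force: [4.2, -0.2, 4.4]
opening: 0.133
grasp_force: 30.0
```

```bash
python3 st.py
```

```text
t 15.3667 p [0.5562 0.0659 0.208 ] adv 54.0 F [2.78 0.89 3.13] Fu 2.44 M [ 0.006 -0.675  0.069] 0.13491330651163272 [-0.19   0.002 -0.982]
```

Scaled: -0.001 m / 0.8 = -0.0013, -0.0006 m / 0.8 = -0.0008.

play_rows(motion=[[[-0.0006,0,-0.0004,0,0,0],[-0.0013,0,-0.0008,0,0,0],[-0.0013,0,-0.0008,0,0,0]]])

```text
time_s: 15.62
position: [0.5563, 0.0658, 0.2083]
tcp_rot: [[-0.945, 0.273, 0.181], [0.269, 0.962, -0.05], [-0.188, 0.002, -0.982]]
force: [1.5, 1.5, 2.0]
opening: 0.133
grasp_force: 30.0
```

```bash
python3 st.py
```

```text
t 15.7667 p [0.5563 0.0658 0.2083] adv 54.0 F [0.52 1.73 2.18] Fu 0.04 M [ 0.191 -0.184  0.143] 0.13210946112472577 [-0.188  0.002 -0.982]
```

play_rows(motion=[[[0,0,0,0,0,0],[0,0,0,0,0,0],[0,0,0,0,0,0],[0,0,0,0,0,0],[0,0,0,0,0,0],[0,0,0,0,0,0],[0,0,0,0,0,0],[0,0,0,0,0,0]]], fingers=0.05)

```text
time_s: 16.43
position: [0.5574, 0.0655, 0.2089]
tcp_rot: [[-0.944, 0.273, 0.184], [0.269, 0.962, -0.05], [-0.191, 0.002, -0.982]]
force: [-0.1, -0.6, 0.3]
opening: 0.561
grasp_force: 0.0
```

```bash
python3 st.py
```

```text
t 16.5833 p [0.5575 0.0655 0.2089] adv 55.3 F [ 0.26 -0.17 -0.36] Fu 0.3 M [ 0.017  0.107 -0.022] 0.5709570905106275 [-0.191  0.002 -0.982]
```

Released with no residual force. I'll withdraw slowly along the fingers.

Scaled: -0.12 m / 0.8 = -0.15, -0.1 m / 0.8 = -0.125.

play_rows(motion=[[[0,0,-0.0125,0,0,0],[0,0,-0.025,0,0,0],[0,0,-0.0375,0,0,0],[0,0,-0.0563,0,0,0],[0,0,-0.075,0,0,0],[0,0,-0.1,0,0,0],[0,0,-0.125,0,0,0],[0,0,-0.15,0,0,0]]])

```text
time_s: 17.25
position: [0.535, 0.0717, 0.329]
tcp_rot: [[-0.944, 0.273, 0.186], [0.268, 0.962, -0.05], [-0.192, 0.003, -0.981]]
force: [-0.2, -0.4, 0.1]
opening: 0.573
grasp_force: 0.0
```

Scaled: 0.1 m / 0.8 = 0.125, 0.05 m / 0.8 = 0.0625.

play_rows(motion=[[[0.025,0,-0.0125,0,0,0],[0.0625,0,-0.025,0,0,0],[0.1,0,-0.025,0,0,0],[0.125,0,-0.025,0,0,0],[0.125,0,-0.025,0,0,0],[0.125,0,-0.025,0,0,0],[0.125,0,-0.025,0,0,0],[0.125,0,-0.025,0,0,0]]])

```text
time_s: 17.92
position: [0.439, 0.0991, 0.3282]
tcp_rot: [[-0.944, 0.273, 0.187], [0.269, 0.962, -0.05], [-0.193, 0.003, -0.981]]
force: [-0.1, 0.4, 0.2]
opening: 0.576
grasp_force: 0.0
```

```bash
python3 - <<'E'
from rig import imaging,bot
from h import *
P=None
for i in range(16):
    d=imaging.capture("scene"); g=d["frame"][150:235,195:275].astype(float)
    if P is not None and i%3==0: print(i,np.abs(g-P).mean().round(2), np.abs(g-P).max())
    P=g
print(bot.read_state()["time_s"],bot.read_state()["force"])
t=imaging.capture("top")
o=np.zeros((600,800,3),np.uint8)
o[:600,:480]=cv2.resize(d["frame"][150:225,205:265,::-1],None,fx=8,fy=8,interpolation=cv2.INTER_CUBIC)
o[:600,480:800]=cv2.resize(t["frame"][130:250,225:289,::-1],None,fx=5,fy=5,interpolation=cv2.INTER_CUBIC)
cv2.imwrite("pics/v8.png",o)
E
```

```text
3 1.65 25.0
6 1.65 20.0
9 1.64 18.0
12 1.64 19.0
15 1.64 16.0
18.7167 [0.0374116  0.81512947 0.24551597]
```

View pics/v8.png

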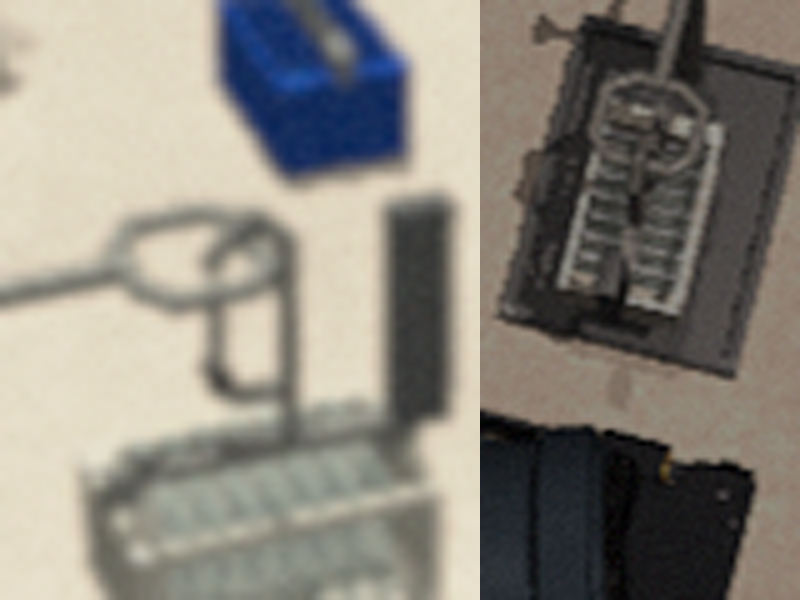

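The carrier hangs upright and still from the eye's near bar. The gate is shut, shown as a straight bar at crop (213,300-370), and the gripper is clear. I'm handing in.

```bash
python3 -c "
from rig import bot; print(bot.hand_in())"
```

```text
the job is handed in; nothing more can be done
None
```

The white plate carrier hangs level and still from the eye's near bar with the gate shut, the gripper is clear, and I handed the job in at about 19 s; no verdict came back.

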